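Bed a lamp driver housing in its bench nest and unscrew its cap

TASK

Slide the square lamp driver housing flat along the bench into the U-shaped aluminium nest until it is fully home against the back bar, so that it cannot turn; keep it flat on the bench throughout, never lifting or tipping it. Then unscrew its tight black cap anticlockwise, stop when the thread lets go (about a fifth of a turn, at the open mark), lift the cap straight up until there is a gap of about a finger's breadth between its rim and the neck, and finish while still holding it there, level over the opening and without turning it further, so that the seal can be inspected; the housing stays home in the nest. Leave the tools and parts lying around where they are.

Things in the scene. Friction and masses are not known exactly. Their poses are not given: they have to be found in the camera images.
- housing: Loose square grey housing, 110 x 110 x 30 mm, 0.82 kg with its cap (+-20 %), round neck and black cap on top. Origin: centre of its underside; z up; x points to the plain side that goes against the nest's back bar. The -x side has two black gland plugs 20 mm across, 18 mm long, 34 mm left and right of the middle, axes 15 mm up. Friction on the mat about 0.6.
- neck_top (a point): Point on the housing's axis at the top of its neck, 48.5 mm above the housing's underside, axes as the housing's. The neck is 42 mm across and carries three thread ridges, as on a jam jar; three lugs inside the cap's skirt sit under them. While they do, pulling the cap up lifts the housing. The skirt leaves the neck when the cap is 16.5 mm above its seat.
- cap: Round black ribbed cap on the neck, 60 mm across, 24 mm high, 0.12 kg. Origin: centre of its lower rim; z up; x along the raised pointer on its top. Screwed on, the origin is 32 mm above the housing's (2 mm above its flat top), so it can be gripped from above across its diameter, at any yaw, 33 to 56 mm above the bench, also to drag the housing along. It need not rise while it is turned.
- pointer_tip (a point): Outer end of the raised pointer (20 x 4.4 mm) on the cap's top, 27 mm from the cap's axis, 26 mm above its rim.
- closed_mark (a point): Square raised pip on the housing's top, 41 mm from the neck's axis in the housing's +x direction. At the start the cap's pointer is within 8 degrees of it. Undo by turning anticlockwise from above (growing yaw): the first 25 degrees are tight, about 0.5 N m (grip with 60 N or more; free, the housing would spin), then it goes easily.
- open_mark (a point): Raised radial bar on the housing's top, 41 mm from the neck's axis, 64 degrees anticlockwise of the closed mark. From 45 to 80 degrees past the closed mark the lugs stand free of the ridges and the cap lifts straight off; at 85 degrees they meet hard stops.
- nest: U-shaped nest of three aluminium bars, 20 mm high, fixed to the bench, open towards the robot. Origin: on the bench where the centre of the housing's underside lies when fully home; x points from mouth to back bar, y left, z up; the housing's x then points the same way. Back bar's face at x = +55 mm, side bars' faces at y = +-57 mm (2 mm play each side), 142 mm over all.
- nest_mouth (a point): Middle of the nest's mouth, on the bench, at x = -42 mm in the nest's frame. The side bars are straight from x = -18 to +55 mm; their tips flare out to about 132 mm apart at the mouth.
- multimeter: Leave alone: handheld multimeter with grey body and round selector, 148 x 70 x 45 mm, lying on its back to the left of the work. Origin: centre of its underside.
- screwdriver: Leave alone: screwdriver with a red handle, 216 mm long, 25 mm high, lying to the left. Origin: centre of its underside.
- connector: Leave alone: black inline cable connector, 92 x 18 x 18 mm, lying to the right of the nest. Origin: centre of its underside.
- tape: Leave alone: roll of black tape, 64 mm across, 18 mm high, lying flat close to the left bar of the nest. Origin: centre of its underside.
- bolt: Leave alone: steel cap screw standing on its head close to the right bar of the nest, 13 mm across, 46 mm high. Origin: centre of its underside.
Mind the look-alikes: they are no part of the job. Leave any purple look-alike of the cap alone.

How it is judged:
By the outcome, as a careful person would: the job done as asked, in the order asked, and still so for the second after the job is handed in, while the arm keeps its last pose, push and grip.
It also fails if it takes over 61 s, if anything falls off the work surface, if the arm or the gripper's body presses on something with over 40 N, if the wrist force passes 120 N, or if a joint passes its speed limit or range.

ROBOT

A 6-joint arm with a two-finger parallel gripper is mounted at the origin on a cart in front of the work surface, level with it; the furniture and walls round the work are solid. World frame = base frame: x ahead of the robot, y to its left, z up, the work surface at z = 0. Lengths are in m, angles in degrees, forces in N, time in s.
With the tool pointing down it reaches from about 0.4 to 0.825 m from the base axis. Payload 7 kg.
Tool frame: the origin (TCP) lies midway between the tips of the shut fingers; the grasp point (between the pads) lies 19 mm behind it; z points along the fingers, y is the line along which they close (so a half turn about z gives the same grasp; the last joint's range is limited). The gripper opens to 88 mm and grips with 3 to 60 N. Pads are 19 mm wide; open, the fingers measure 130 mm over their backs; the gripper's body (78 mm by 193 mm) begins 47 mm behind the grasp point.
Start: joints at [-53.107, 20.546, 0.682, 0, -70.136, -16.507], TCP at [0.235, -0.633, 0.227] pointing down, gripper open.
Joint ranges: [-176.03, 176.03], [-82.01, 121.73], [-58.28, 71.71], [-173.87, 95.51], [-174.79, -0.11], [-173.66, 173.66]. Speed limits (degrees/s): [136.94, 136.94, 172.46, 180, 180, 180].

INTERFACE

Orientations are given as [roll, pitch, yaw] about the fixed x, y, z axes, in that order (R = Rz(yaw) Ry(pitch) Rx(roll)).
In Python, from plant import r gives the robot as it stands. The module is installed in compiled form; this text tells all that it offers.
- The arm moves only by the tool play_rows, never from a script. Its argument "rows" is a list of rows, each an object with "slide": the shift along the tool's x, y, z as a fraction of full scale, a list of three; "delta_rot": the turn, a rotation vector about the tool's x, y, z as a fraction of full scale, a list of three; "fingers": the opening, from -1 (shut) to 1 (fully open). In form: [{"slide": [x, y, z], "delta_rot": [rx, ry, rz], "fingers": fingers}, ...]. A call has 1 to 8 rows; each row shifts and turns the commanded pose from where the row before left it, along the tool's axes as they then stand; what a row does not reach is not made up. Full scale, the value 1, is 0.15 m for a shift and 0.08 rad for a turn. A row lasts 1/8 s, in which the tool goes at most 62.5 mm and 10.7 degrees, less where a joint would pass 70% of its speed; a pose out of reach is approached as far as the arm can. A call with a number of a shift or a turn outside -1 to 1 is refused whole. A call with a gripper value outside its range is refused whole. The fingers move at their own pace and stop on an object; "squeeze" is the grip in N (left out, the last holds). Time passes only in rows, so rows that do not move let the fingers close. It gives the time, the measured TCP pose, the force, the opening and the grip force at its end, in the units of the state.
- r.get_state(): the state, without advancing time (a new reading comes with each control period).
- r.capture(name): name is "scene" or "side" or "wrist"; returns a dict with "image" (400x640x3 uint8, blue, green, red), "fx", "fy", "cx", "cy" (pixels), "R" (3x3) and "t" (3): a world point X has camera coordinates R X + t; the wrist camera has in their place "T_tool_cam" (4x4, takes a point from camera to tool coordinates, whose origin is the TCP and whose axes are the flange's). Camera axes: x right, y down, z forward; pixel columns grow to the right and rows downward; lengths in m; the calibration is good to about 2 mm. A picture is of the moment at which its call begins: read the wrist's pose just before it. There is no depth.
- r.close_job(): hands the job in; it is judged then, once.
The state is a dict: "time_s": time; "joints": joint angles; "qd": joint speeds; "joint_torque": joint torques, N m; "tcp_pos": TCP position; "eef_rot": TCP orientation; "contact_force": force on the tool from outside, world axes, zero at the start; "moment": the same for the moment, N m; "gripper_width": finger opening in m; "gripper_force": force on a finger pad.
Only numpy, scipy, OpenCV 4.12 (cv2) and the standard library are available. Lean on these libraries where they do the work, as an engineer would, in place of code of your own. Each camera call takes 0.05 s, during which the arm holds its last target. There are 200 camera calls.

## Working session

There is one attempt and no reset: what is moved stays moved. The work goes in short steps, Python scripts to look and compute and a tool call to move; the robot and the scene stay as the last step left them, time stands still between calls to the robot, and variables do not carry over. Pictures are saved under pics/ and viewed, at most 10 in all, crops included, and the job is handed in when it is done.

Besides the shell and the picture viewer there is one more tool, called after "Request:" as name([rows], argument=value, ...), one row to a line, values as JSON. play_rows: Moves the arm, as the interface text tells. Shift numbers are shares of 0.15 m and turn numbers shares of 0.08 rad, none past 1 either way. Its arguments: {"type":"object","properties":{"rows":{"type":"array"},"squeeze":{"type":"number"}},"required":["rows"]}

```bash
mkdir -p pics
cat > h.py <<'E'
import numpy as np, cv2
from plant import r
from scipy.spatial.transform import Rotation as Ro
def cam(name):
    s=r.get_state(); c=r.capture(name)
    c['K']=np.array([[c['fx'],0,c['cx']],[0,c['fy'],c['cy']],[0,0,1]])
    if 'R' not in c or name=='wrist':
        Rt=Ro.from_euler('xyz',s['eef_rot'],degrees=True).as_matrix()
        T=np.array(c['T_tool_cam']); Rw=Rt@T[:3,:3]; tw=Rt@T[:3,3]+np.array(s['tcp_pos'])
        c['R']=Rw.T; c['t']=-Rw.T@tw
    c['R']=np.array(c['R']);c['t']=np.array(c['t']);c['P']=c['K']@np.c_[c['R'],c['t']]
    return c
def plane(c,uv,z):
    d=c['R'].T@np.linalg.inv(c['K'])@np.array([*uv,1.]); o=-c['R'].T@c['t']
    return o+d*(z-o[2])/d[2]
def proj(c,X):
    p=c['P']@np.array([*X,1.]); return p[:2]/p[2]
def tri(c1,p1,c2,p2):
    X=cv2.triangulatePoints(c1['P'],c2['P'],np.array(p1,float).reshape(2,1),np.array(p2,float).reshape(2,1)); return (X[:3]/X[3]).ravel()
E
python3 - <<'E'
from h import *
s=r.get_state(); print({k:np.round(v,3) for k,v in s.items()})
for n in('scene','side'):
    c=cam(n); cv2.imwrite(f'pics/{n}0.png',c['image']); print(n,-c['R'].T@c['t'],c['fx'])
E
```

```text
{'time_s': np.float64(0.0), 'joints': array([-5.3107e+01,  2.0591e+01,  6.3500e-01, -2.1000e-02, -7.0136e+01,
       -1.6508e+01]), 'qd': array([-0.066,  0.013, -0.022,  0.02 , -0.087, -0.086]), 'joint_torque': array([ 0.0000e+00, -5.8273e+01,  2.9307e+01,  6.9970e+00,  7.0000e-03,
       -0.0000e+00]), 'tcp_pos': array([ 0.235, -0.632,  0.226]), 'eef_rot': array([ 1.79906e+02, -8.00000e-03, -1.59622e+02]), 'contact_force': array([ 0.656, -0.063, -0.113]), 'moment': array([-0.026, -0.061, -0.011]), 'gripper_force': np.float64(0.0), 'gripper_width': np.float64(0.088)}
scene [-0.34734112  0.49708747  0.92316723] 477.43875899011374
side [ 0.50545932 -0.99878568  1.00220287] 506.8062856351168
```

View pics/scene0.png

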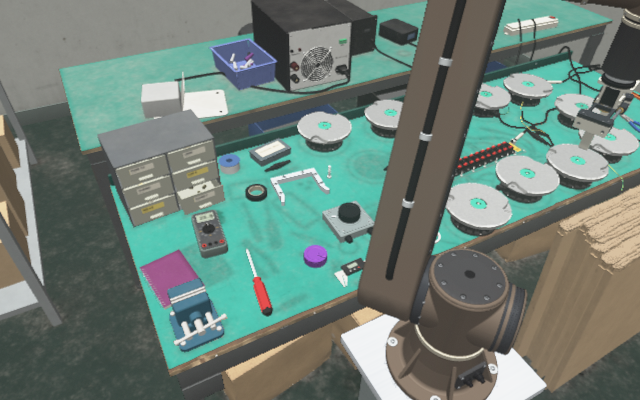

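View pics/side0.png

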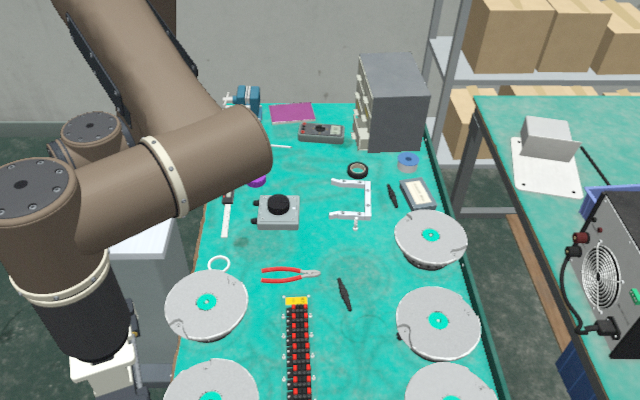

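The scene view shows the cap at (349,212), the housing around it and the nest at about (300,182). In the side view the cap is at (279,205) and the nest's U at about (352,199). I'll triangulate coarsely first.

Run:
```python
from h import *
a=cam('scene');b=cam('side')
def blob(c,u,v,w):
    g=c['image'].max(2)[v-w:v+w,u-w:u+w]; m=(g<50).astype('uint8')
    n,l,st,ce=cv2.connectedComponentsWithStats(m); i=1+np.argmax(st[1:,4]); return ce[i]+[u-w,v-w],st[i]
pa,sa=blob(a,349,212,16);pb,sb=blob(b,279,205,14);print(pa,sa,pb,sb)
print('cap mid',tri(a,pa,b,pb), plane(a,pa,.044),plane(b,pb,.044))
print('nest',plane(a,(300,182),.01),plane(b,(352,199),.01))
for p in [(331,182),(370,181),(370,216),(331,214)]: print('side',p,plane(b,p,.02))
for p in [(278,201),(272,172),(318,168),(327,189)]: print('scene',p,plane(a,p,.02))
print(np.array(cam('wrist')['T_tool_cam']).round(3), r.capture('wrist')['fx'])
```

```text
[354.  218.5] [21 22  1  2  2] [278.20175439 210.07894737] [  3  13  21  11 114]
cap mid [ 0.43642485 -0.04158501  0.02497637] [ 0.41283552 -0.03151344  0.044     ] [ 0.44189354 -0.0555231   0.044     ]
nest [0.65202714 0.01089601 0.01      ] [0.64548814 0.01992638 0.01      ]
side (331, 182) [0.58871056 0.08032846 0.02      ]
side (370, 181) [0.70188312 0.08391506 0.02      ]
side (370, 216) [ 0.68768224 -0.05626305  0.02      ]
side (331, 214) [ 0.58296498 -0.0478925   0.02      ]
scene (278, 201) [0.59310164 0.10959335 0.02      ]
scene (272, 172) [0.72239    0.07103573 0.02      ]
scene (318, 168) [ 0.67701584 -0.06346323  0.02      ]
scene (327, 189) [ 0.57657472 -0.04003648  0.02      ]
[[-0.    -0.952 -0.307  0.084]
 [ 1.    -0.    -0.     0.001]
 [ 0.    -0.307  0.952 -0.157]
 [ 0.     0.     0.     1.   ]] 312.31643607492293
```

Request:
play_rows([
  {"slide":[-0.267,0.263,-0.017],"delta_rot":[0,0,0],"fingers":1},
  {"slide":[-0.267,0.263,-0.017],"delta_rot":[0,0,0],"fingers":1},
  {"slide":[-0.267,0.263,-0.017],"delta_rot":[0,0,0],"fingers":1},
  {"slide":[-0.267,0.263,-0.017],"delta_rot":[0,0,0],"fingers":1},
  {"slide":[-0.267,0.263,-0.017],"delta_rot":[0,0,0],"fingers":1},
  {"slide":[-0.267,0.263,-0.017],"delta_rot":[0,0,0],"fingers":1},
])

```text
time_s: 1.05
tcp_pos: [0.3784, -0.3255, 0.2422]
eef_rot: [-180.0, 0.0, -159.6]
contact_force: [0.8, 0.2, 0.0]
gripper_width: 0.0877
gripper_force: 0.0
```

Request:
play_rows([
  {"slide":[-0.267,0.263,-0.017],"delta_rot":[0,0,0],"fingers":1},
  {"slide":[-0.267,0.263,-0.017],"delta_rot":[0,0,0],"fingers":1},
  {"slide":[-0.267,0.263,-0.017],"delta_rot":[0,0,0],"fingers":1},
  {"slide":[-0.267,0.263,-0.017],"delta_rot":[0,0,0],"fingers":1},
  {"slide":[-0.267,0.263,-0.017],"delta_rot":[0,0,0],"fingers":1},
  {"slide":[-0.267,0.263,-0.017],"delta_rot":[0,0,0],"fingers":1},
  {"slide":[0,0,0],"delta_rot":[0,0,0.9],"fingers":1},
  {"slide":[0,0,0],"delta_rot":[0,0,0.9],"fingers":1},
])

```text
time_s: 2.05
tcp_pos: [0.5208, -0.0206, 0.257]
eef_rot: [180.0, -0.0, -167.9]
contact_force: [0.6, -0.4, -0.2]
gripper_width: 0.0872
gripper_force: 0.0
```

Request:
play_rows([
  {"slide":[0,0,0],"delta_rot":[0,0,0.9],"fingers":1},
  {"slide":[0,0,0],"delta_rot":[0,0,0.9],"fingers":1},
  {"slide":[0,0,0],"delta_rot":[0,0,0.9],"fingers":1},
  {"slide":[0,0,0],"delta_rot":[0,0,0],"fingers":1},
])

```text
time_s: 2.55
tcp_pos: [0.5206, -0.0216, 0.2572]
eef_rot: [180.0, 0.0, 179.8]
contact_force: [0.3, -0.3, 0.7]
gripper_width: 0.0876
gripper_force: 0.0
```

Run:
```python
from h import *
s=r.get_state(); print({k:np.round(v,3) for k,v in s.items() if k in('time_s','joints','tcp_pos','eef_rot')})
c=cam('wrist'); cv2.imwrite('pics/w1.png',c['image'])
for n in((.44,-.05,.03),(.637,.014,0)):print(proj(c,n))
```

```text
{'time_s': np.float64(2.55), 'joints': array([ 1.92240e+01,  4.81200e+00, -1.57750e+01, -3.00000e-03,
       -6.94070e+01, -1.09438e+02]), 'tcp_pos': array([ 0.521, -0.022,  0.257]), 'eef_rot': array([1.79996e+02, 4.00000e-03, 1.79785e+02])}
[295.2463473  107.41690508]
[344.40192951 248.21045706]
```

View pics/w1.png

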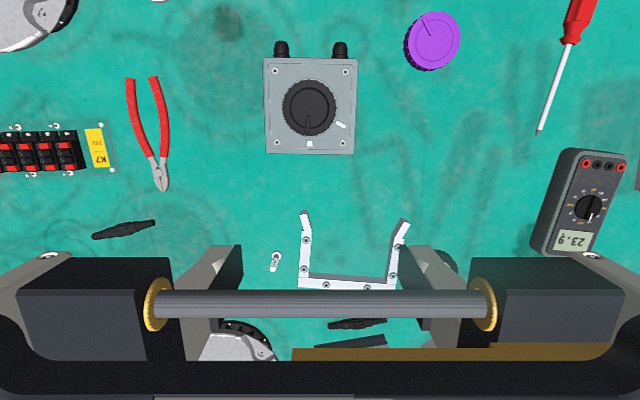

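The wrist view shows the housing centred at (310,105), closed mark at (309,143), open mark at (341,125). The nest's back bar runs from (303,283) to (390,287), with tips at (305,215) and (405,222). Fitting these.

```bash
cat >> h.py <<'E'
def ell(m,uv):
    cs,_=cv2.findContours(m,cv2.RETR_EXTERNAL,cv2.CHAIN_APPROX_NONE)
    cs=[q for q in cs if cv2.pointPolygonTest(q,tuple(map(float,uv)),False)>=0]; return max(cs,key=cv2.contourArea)
def house(c,guess,z=.03):
    hsv=cv2.cvtColor(c['image'],cv2.COLOR_BGR2HSV)
    m=((hsv[...,1]<60)&(hsv[...,2]>85)).astype('uint8')*255
    u,v=map(int,guess); mm=np.zeros_like(m); w=75; sl=np.s_[max(v-w,0):v+w,max(u-w,0):u+w]; mm[sl]=m[sl]
    mm=cv2.morphologyEx(mm,cv2.MORPH_OPEN,np.ones((3,3)))
    q=max(cv2.findContours(mm,cv2.RETR_EXTERNAL,cv2.CHAIN_APPROX_NONE)[0],key=cv2.contourArea)
    W=np.array([plane(c,p,z)[:2] for p in cv2.convexHull(q).reshape(-1,2)])
    return cv2.minAreaRect((W*1000).astype('float32')),q,W
def cap(c,guess,z=.044):
    m=(c['image'].max(2)<75).astype('uint8')*255; m=cv2.morphologyEx(m,cv2.MORPH_CLOSE,np.ones((5,5)))
    q=ell(m,guess); W=np.array([plane(c,p,z)[:2] for p in q.reshape(-1,2)])*1000
    return cv2.minEnclosingCircle(W.astype('float32')),cv2.fitEllipse(q)
E
python3 - <<'E'
from h import *
c=cam('wrist')
R,q,W=house(c,(310,105)); print('house',R)
print('cap top z=.056',cap(c,(309,107),.056))
for n,p,z in(('closed',(309.5,143.5),.032),('open',(341,125),.032)): print(n,plane(c,p,z))
# white nest parts
hsv=cv2.cvtColor(c['image'],cv2.COLOR_BGR2HSV)
m=((hsv[...,1]<40)&(hsv[...,2]>195)).astype('uint8')*255
crop=c['image'][195:305,255:425]; cv2.imwrite('pics/w1c.png',np.hstack([cv2.resize(crop,None,fx=4,fy=4,interpolation=cv2.INTER_CUBIC)]))
crop=c['image'][65:165,250:370]; cv2.imwrite('pics/w1h.png',cv2.resize(crop,None,fx=5,fy=5,interpolation=cv2.INTER_CUBIC))
E
```

```text
house ((440.57122802734375, -32.919471740722656), (107.9864501953125, 107.5551986694336), 88.86482238769531)
cap top z=.056 (((440.3636169433594, -33.0407600402832), 29.58573341369629), ((309.00103759765625, 107.41742706298828), (51.95853805541992, 54.84903335571289), 172.0319366455078))
closed [ 0.48182313 -0.03381342  0.032     ]
open [0.46018062 0.00394449 0.032     ]
```

View pics/w1c.png

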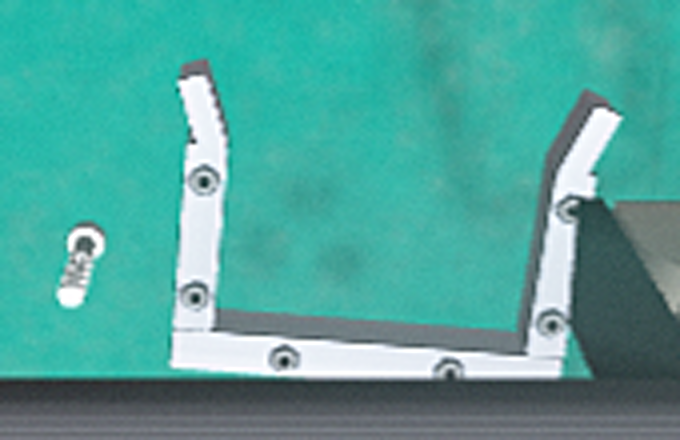

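View pics/w1h.png

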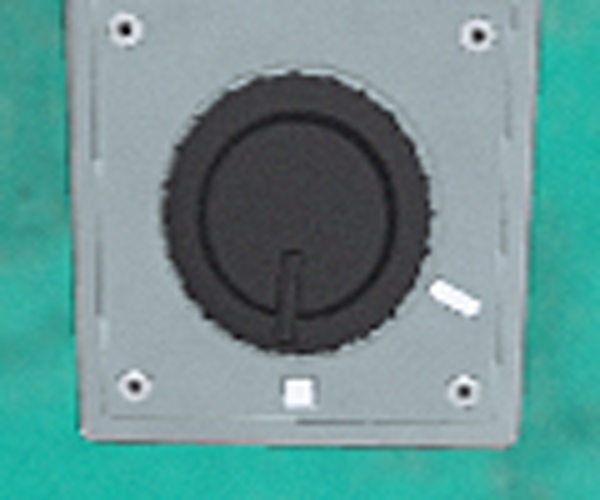

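The crops show the pointer tip at about full-image (307.2,133.4). The nest's inner top edges run, in crop pixels, along the back (212,330)-(523,355), left (228,150)-(214,325) and right (555,190)-(527,355).

Run:
```python
from h import *
c=cam('wrist')
f=lambda p,z=.02: plane(c,(p[0]/4+255-.4,p[1]/4+195-.4),z)[:2]*1000
for n,a,b in(('back',(214,330),(523,355)),('left',(227,165),(214,325)),('right',(553,200),(527,352)),('backbase',(0,0),(0,0))):
    if n=='backbase': A,B=f((217,309),0),f((523,336),0)
    else: A,B=f(a),f(b)
    d=B-A; print(n,A,B,np.linalg.norm(d),np.degrees(np.arctan2(d[1],d[0])))
tip=plane(c,(250+286/5-.4,65+342/5-.4),.058)[:2]*1000; print('tip',tip)
base=plane(c,(250+291/5-.4,65+255/5-.4),.058)[:2]*1000; print('pointer base',base)
for p in((125,29),(478,35),(464,391),(135,385)): print('screw',plane(c,(250+p[0]/5-.4,65+p[1]/5-.4),.03)[:2]*1000)
```

```text
back [672.83124512 -38.67557349] [683.38584659  72.84082355] 112.01475983163662 84.59327899414133
left [608.54293098 -33.29094009] [670.79576821 -38.64629714] 62.48276236456022 -4.916816584818643
right [622.00423062  79.44504091] [682.15026422  74.20861944] 60.37354940734523 -4.975726949184354
backbase [675.88988393 -38.31850471] [687.70865783  77.09022635] 116.0123209877382 84.15283915384882
tip [467.1340446  -35.79482965]
pointer base [448.42916746 -34.40288391]
screw [399.85803711 -72.46553335]
screw [401.34503146   7.80420527]
screw [481.35620275   6.16780477]
screw [479.69481996 -73.81495322]
```

Request:
play_rows([
  {"slide":[0.178,-0.025,0.27],"delta_rot":[0,0,0],"fingers":1},
  {"slide":[0.178,-0.025,0.27],"delta_rot":[0,0,0],"fingers":1},
  {"slide":[0.178,-0.025,0.27],"delta_rot":[0,0,0],"fingers":1},
  {"slide":[0,0,0],"delta_rot":[0,0,0],"fingers":1},
])

```text
time_s: 3.2
tcp_pos: [0.4367, -0.0335, 0.1331]
eef_rot: [-179.9, -0.3, 179.8]
contact_force: [-0.3, 0.1, 1.0]
gripper_width: 0.0876
gripper_force: 0.0
```

Run:
```python
from h import *
s=r.get_state(); print(s['time_s'],np.round(s['joints'],1),s['tcp_pos'],s['eef_rot'])
c=cam('wrist'); cv2.imwrite('pics/w2.png',c['image'])
g=proj(c,(.4404,-.033,.056)); print(g, proj(c,(.4671,-.0358,.058)),proj(c,(.4818,-.0338,.032)))
try: print(cap(c,g,.056))
except Exception as e: print(e)
```

```text
3.2 [ 2.150e+01  3.100e+00 -3.530e+01 -1.000e-01 -5.190e+01 -1.117e+02] [ 0.43666115 -0.03347025  0.13314352] [-179.92639047   -0.3267544   179.78644619]
[320.30597057 220.0753107 ] [317.01384631 251.42656151] [319.60193348 253.3735156 ]
(((437.5194091796875, -33.091461181640625), 31.59964942932129), ((319.614990234375, 214.12640380859375), (69.44258117675781, 73.47135925292969), 52.096046447753906))
```

View pics/w2.png

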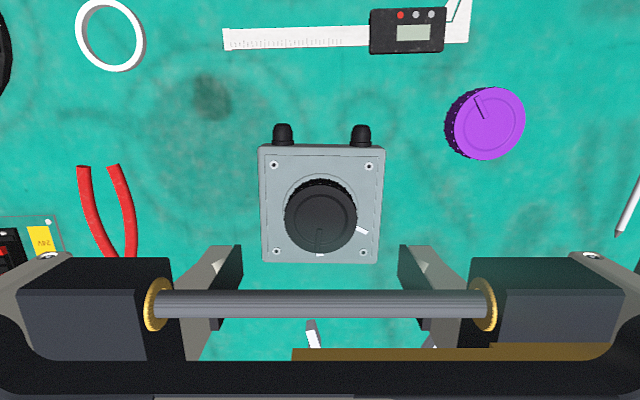

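The picture shows the cap at about (320,217), with housing screws at (274,165), (369,166), (374,252) and (276,251). The multi-view height check follows.

Run:
```python
from h import *
c=cam('wrist'); s=r.get_state(); print(s['tcp_pos'])
g=cv2.cvtColor(c['image'],cv2.COLOR_BGR2GRAY)
w1=np.array([[399.9,-72.5],[401.3,7.8],[481.4,6.2],[479.7,-73.8]])/1000
Pw1=lambda Rt,t:None
# w1 camera: TCP pose (0.5206,-0.0216,0.2572), yaw 179.785
T=np.array(c['T_tool_cam']);Rt=Ro.from_euler('xyz',[180,0,179.785],degrees=True).as_matrix()
b=dict(K=c['K']);b['R']=(Rt@T[:3,:3]).T;b['t']=-b['R']@(Rt@T[:3,3]+[.5206,-.0216,.2572]);b['P']=b['K']@np.c_[b['R'],b['t']]
I=cv2.imread('pics/w1.png')
def refine(im,p,w=5):
    u,v=np.round(p).astype(int); q=cv2.cvtColor(im,cv2.COLOR_BGR2GRAY)[v-w:v+w+1,u-w:u+w+1].astype(float)
    q=np.clip(q-np.median(q)-8,0,None); y,x=np.mgrid[-w:w+1,-w:w+1]; return np.array([u+(q*x).sum()/q.sum(),v+(q*y).sum()/q.sum()])
for p1,p2 in zip(((274.6,70.4),(345.2,71.6),(342.4,142.8),(276.6,141.6)),((274,165),(369,166),(374,252),(276,251))):
    a1,a2=refine(I,p1),refine(c['image'],p2); print(a1.round(1),a2.round(1),(tri(b,a1,c,a2)*1000).round(1))
# cap top rim: row/col extents
m=(c['image'].max(2)<75).astype('uint8')*255
a=cv2.resize(c['image'][130:270,240:400],None,fx=5,fy=5,interpolation=cv2.INTER_CUBIC);cv2.imwrite('pics/w2c.png',a)
```

```text
[ 0.44117769 -0.03240862  0.13619862]
[274.6  70.4] [272.7 162. ] [400.3 -71.4  36.9]
[345.   71.5] [367.6 163.2] [401.7   7.1  36. ]
[342.4 142.3] [374.  251.7] [477.1   9.2  49.9]
[276.4 141.5] [275.4 247.9] [478.8 -73.2  35.4]
```

View pics/w2c.png

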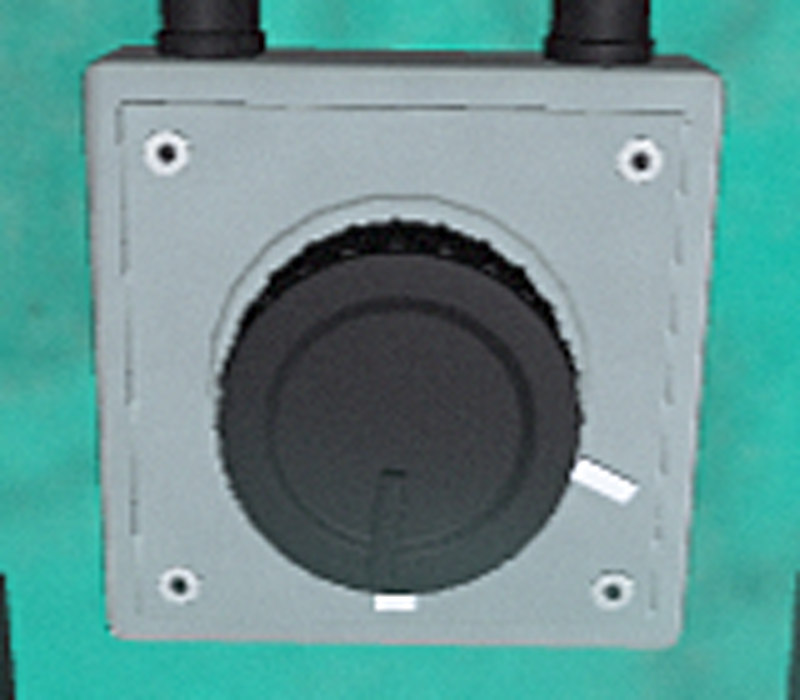

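The crop confirms the cap ring is centred at about (319,215). The pointer is slightly clockwise of the closed mark, and the heights agree with the text within error. Descending.

Request:
play_rows([
  {"slide":[0,0,0.2],"delta_rot":[0,0,0],"fingers":1},
  {"slide":[0,0,0.2],"delta_rot":[0,0,0],"fingers":1},
  {"slide":[0,0,0.16],"delta_rot":[0,0,0],"fingers":1},
  {"slide":[0,0,0.1],"delta_rot":[0,0,0],"fingers":1},
  {"slide":[0,0,0],"delta_rot":[0,0,0],"fingers":1},
  {"slide":[0,0,0],"delta_rot":[0,0,0],"fingers":1},
])

```text
time_s: 4.05
tcp_pos: [0.442, -0.0321, 0.0377]
eef_rot: [180.0, 0.1, 179.8]
contact_force: [1.1, -0.0, 0.9]
gripper_width: 0.0871
gripper_force: 0.0
```

Request:
play_rows([
  {"slide":[0,0,0],"delta_rot":[0,0,0],"fingers":-0.1},
  {"slide":[0,0,0],"delta_rot":[0,0,0],"fingers":-1},
  {"slide":[0,0,0],"delta_rot":[0,0,0],"fingers":-1},
  {"slide":[0,0,0],"delta_rot":[0,0,0],"fingers":-1},
  {"slide":[0,0,0],"delta_rot":[0,0,0],"fingers":-1},
], squeeze=60)

```text
time_s: 4.68
tcp_pos: [0.4407, -0.0325, 0.0369]
eef_rot: [-180.0, 0.0, 179.8]
contact_force: [-0.5, -1.7, 5.8]
gripper_width: 0.0594
gripper_force: 60.0
```

Run:
```python
from h import *
s=r.get_state(); print(s['time_s'],s['tcp_pos'],s['eef_rot'],s['contact_force'],s['moment'],s['gripper_width'],s['gripper_force'])
```

```text
4.675 [ 0.44065821 -0.03253307  0.03690724] [-1.79995420e+02  1.33106181e-02  1.79761819e+02] [-0.5455977  -1.69528862  5.81518919] [-0.36082609  0.38015642 -0.00221871] 0.05935495706783063 60.001815715804696
```

Request:
play_rows([
  {"slide":[-0.077,0.073,0],"delta_rot":[0,0,0.145],"fingers":-1},
  {"slide":[-0.077,0.073,0],"delta_rot":[0,0,0.145],"fingers":-1},
  {"slide":[-0.077,0.073,0],"delta_rot":[0,0,0.145],"fingers":-1},
  {"slide":[-0.077,0.073,0],"delta_rot":[0,0,0.145],"fingers":-1},
  {"slide":[-0.077,0.073,0],"delta_rot":[0,0,0.145],"fingers":-1},
  {"slide":[-0.077,0.073,0],"delta_rot":[0,0,0.145],"fingers":-1},
  {"slide":[0,0,0],"delta_rot":[0,0,0],"fingers":-1},
  {"slide":[0,0,0],"delta_rot":[0,0,0],"fingers":-1},
])

```text
time_s: 5.68
tcp_pos: [0.5116, 0.0305, 0.0369]
eef_rot: [-180.0, -0.1, 175.8]
contact_force: [-3.0, -1.8, 7.8]
gripper_width: 0.0595
gripper_force: 60.0
```

Run:
```python
from h import *
s=r.get_state(); print(s['time_s'],s['tcp_pos'],s['eef_rot'],s['contact_force'],s['moment'],s['gripper_width'])
c=cam('wrist'); cv2.imwrite('pics/w3.png',c['image'])
c=cam('side'); cv2.imwrite('pics/s3.png',cv2.resize(c['image'][150:260,230:400],None,fx=4,fy=4,interpolation=cv2.INTER_CUBIC))
```

```text
5.675 [0.51158165 0.0305175  0.03687202] [-1.79951741e+02 -5.44172509e-02  1.75772896e+02] [-3.00084824 -1.7671653   7.84435165] [-0.86797999  0.90719739  0.01660342] 0.05954477394663978
```

View pics/s3.png

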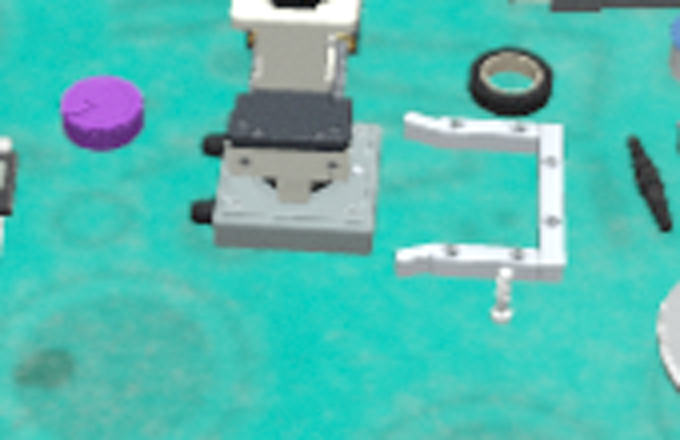

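The side view shows the housing square before the mouth: front top corners at (381,128) and (374,235) in the crop, nest undisturbed. I'll check the relative alignment in this view.

Run:
```python
from h import *
c=cam('side')
f=lambda p,z: plane(c,(p[0]/4+230-.4,p[1]/4+150-.4),z)[:2]*1000
for n,p,z in (('hF',(381,127),.03),('hN',(374,235),.03),('hbN',(217,228),.03),
 ('noutF',(563,124),.02),('noutN',(565,264),.02),('LinA',(450,134),.02),('LinB',(538,140),.02),('RinA',(448,243),.02),('RinB',(538,248),.02)):
  print(n,f(p,z).round(1))
```

```text
hF [570.4  72.2]
hN [561.8 -36.2]
hbN [455.8 -28.7]
noutF [703.1  85.6]
noutN [690.1 -54.8]
LinA [620.5  75.4]
LinB [683.3  68.6]
RinA [612.4 -34.3]
RinB [673.3 -39.6]
```

View pics/w3.png

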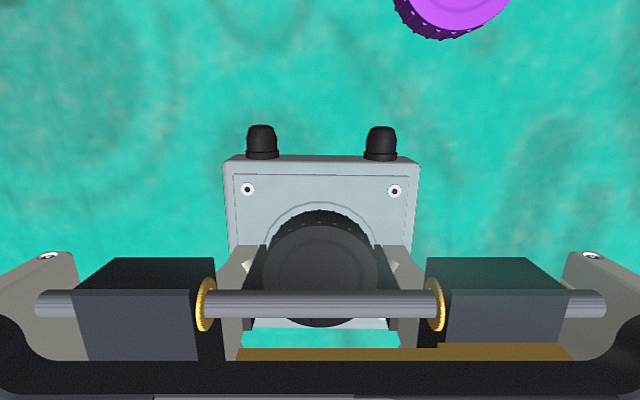

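The wrist view shows the housing gripped square under the tool, screws at (248,190) and (395,191). A quick numeric check of where the housing sits relative to the TCP:

Run:
```python
from h import *
c=cam('wrist')
A,B=[plane(c,p,.03)[:2]*1000 for p in((248,189.5),(395,191))]
d=B-A; print(A,B,np.linalg.norm(d),(A+B)/2, np.degrees(np.arctan2(-d[0],d[1])))
b=cam('side'); I=cv2.cvtColor(b['image'],cv2.COLOR_BGR2HSV)
m=((I[...,1]<50)&(I[...,2]>150)).astype('uint8')
# vertical scans: bright runs along columns through nest side bars; and housing
for col in (348,352,356,360,300,310,320):
    print(col,I[175:220,col,2].tolist())
```

```text
[468.64577111  -5.34127927] [475.39267794  74.48396205] 80.10986145664519 [472.01922453  34.57134139] -4.831212304311245
348 [129, 182, 194, 200, 205, 248, 255, 255, 198, 167, 172, 171, 181, 194, 195, 193, 193, 191, 193, 197, 201, 204, 206, 207, 205, 205, 205, 203, 202, 200, 195, 190, 188, 187, 190, 196, 235, 255, 255, 255, 201, 168, 171, 169, 190]
352 [39, 33, 57, 164, 195, 248, 255, 255, 202, 167, 168, 170, 178, 199, 201, 198, 202, 204, 202, 205, 206, 204, 204, 207, 206, 205, 203, 199, 197, 198, 200, 201, 203, 202, 200, 195, 216, 249, 255, 255, 200, 169, 169, 168, 174]
356 [49, 43, 33, 34, 166, 230, 252, 255, 226, 184, 171, 172, 173, 197, 202, 203, 204, 207, 205, 205, 206, 204, 204, 204, 203, 203, 201, 195, 186, 183, 188, 191, 200, 203, 201, 192, 198, 244, 255, 255, 220, 188, 255, 255, 223]
360 [49, 42, 33, 33, 175, 204, 194, 150, 225, 192, 170, 169, 169, 199, 204, 205, 203, 204, 202, 205, 205, 206, 205, 203, 203, 205, 204, 201, 199, 200, 203, 204, 202, 201, 205, 203, 205, 200, 195, 187, 225, 191, 168, 170, 167]
300 [98, 94, 98, 95, 98, 102, 97, 97, 96, 93, 65, 53, 105, 159, 167, 164, 167, 166, 167, 165, 162, 165, 160, 166, 166, 169, 191, 196, 201, 175, 189, 170, 130, 121, 119, 120, 120, 152, 196, 202, 203, 204, 204, 204, 207]
310 [96, 96, 97, 99, 95, 98, 96, 94, 117, 116, 80, 52, 48, 152, 167, 168, 164, 165, 166, 166, 95, 28, 167, 187, 194, 197, 199, 197, 195, 182, 192, 194, 149, 124, 120, 119, 117, 122, 196, 207, 207, 204, 205, 207, 208]
320 [204, 203, 203, 201, 198, 190, 202, 200, 207, 201, 197, 196, 197, 198, 196, 197, 202, 228, 207, 200, 197, 198, 197, 198, 196, 207, 205, 200, 198, 206, 189, 192, 184, 136, 118, 122, 119, 115, 136, 197, 208, 207, 208, 207, 207]
```

Request:
play_rows([
  {"slide":[-0.064,0.003,0],"delta_rot":[0,0,0.02],"fingers":-1},
  {"slide":[-0.064,0.003,0],"delta_rot":[0,0,0.02],"fingers":-1},
  {"slide":[-0.064,0.003,0],"delta_rot":[0,0,0.02],"fingers":-1},
  {"slide":[-0.064,0.003,0],"delta_rot":[0,0,0],"fingers":-1},
  {"slide":[0,0,0],"delta_rot":[0,0,0],"fingers":-1},
])

```text
time_s: 6.55
tcp_pos: [0.5492, 0.0291, 0.0368]
eef_rot: [-179.9, -0.2, 175.5]
contact_force: [-6.6, -2.2, 12.0]
gripper_width: 0.0597
gripper_force: 60.0
```

Request:
play_rows([
  {"slide":[-0.06,0,0],"delta_rot":[0,0,0],"fingers":-1},
  {"slide":[-0.06,0,0],"delta_rot":[0,0,0],"fingers":-1},
  {"slide":[0,0,0],"delta_rot":[0,0,0],"fingers":-1},
])

```text
time_s: 6.92
tcp_pos: [0.5671, 0.0278, 0.0368]
eef_rot: [-179.9, -0.2, 175.5]
contact_force: [-5.8, -1.3, 10.4]
gripper_width: 0.0593
gripper_force: 60.0
```

Run:
```python
from h import *
s=r.get_state(); print(s['time_s'],s['tcp_pos'],s['eef_rot'],s['contact_force'],s['moment'],s['gripper_width'])
```

```text
6.925 [0.56713538 0.02775948 0.03683969] [-1.79922705e+02 -1.56423082e-01  1.75485715e+02] [-5.81930914 -1.26762244 10.43773108] [-0.48552091  2.26144181 -0.02193423] 0.05928930143987967
```

Request:
play_rows([
  {"slide":[-0.053,0,0],"delta_rot":[0,0,0.03],"fingers":-1},
  {"slide":[-0.053,0,0],"delta_rot":[0,0,0.03],"fingers":-1},
  {"slide":[-0.053,0,0],"delta_rot":[0,0,0.03],"fingers":-1},
  {"slide":[-0.053,0,0],"delta_rot":[0,0,0.03],"fingers":-1},
  {"slide":[0,0,0],"delta_rot":[0,0,0],"fingers":-1},
])

```text
time_s: 7.55
tcp_pos: [0.5987, 0.0253, 0.0368]
eef_rot: [-179.9, -0.2, 174.9]
contact_force: [-5.5, -0.7, 10.4]
gripper_width: 0.0597
gripper_force: 60.0
```

Request:
play_rows([
  {"slide":[-0.053,0,0],"delta_rot":[0,0,0],"fingers":-1},
  {"slide":[-0.033,0,0],"delta_rot":[0,0,0],"fingers":-1},
  {"slide":[0,0,0],"delta_rot":[0,0,0],"fingers":-1},
])

```text
time_s: 7.92
tcp_pos: [0.6111, 0.0241, 0.0369]
eef_rot: [-179.9, -0.2, 174.9]
contact_force: [-8.4, -0.4, 11.8]
gripper_width: 0.0597
gripper_force: 60.0
```

Request:
play_rows([
  {"slide":[-0.03,0,0],"delta_rot":[0,0,0],"fingers":-1},
  {"slide":[-0.03,0,0],"delta_rot":[0,0,0],"fingers":-1},
  {"slide":[0,0,0],"delta_rot":[0,0,0],"fingers":-1},
])

```text
time_s: 8.3
tcp_pos: [0.62, 0.0234, 0.0369]
eef_rot: [-179.9, -0.2, 174.9]
contact_force: [-8.4, 0.3, 11.4]
gripper_width: 0.0593
gripper_force: 60.0
```

Request:
play_rows([
  {"slide":[-0.013,0,0],"delta_rot":[0,0,0],"fingers":-1},
  {"slide":[0,0,0],"delta_rot":[0,0,0],"fingers":-1},
])

```text
time_s: 8.55
tcp_pos: [0.6214, 0.0232, 0.0369]
eef_rot: [-179.9, -0.2, 174.9]
contact_force: [-10.0, 1.0, 12.2]
gripper_width: 0.0595
gripper_force: 60.0
```

Request:
play_rows([
  {"slide":[-0.013,0,0],"delta_rot":[0,0,0],"fingers":-1},
  {"slide":[0,0,0],"delta_rot":[0,0,0],"fingers":-1},
])

```text
time_s: 8.8
tcp_pos: [0.6234, 0.023, 0.0369]
eef_rot: [-179.9, -0.2, 174.9]
contact_force: [-10.4, 0.8, 12.7]
gripper_width: 0.0598
gripper_force: 60.0
```

Request:
play_rows([
  {"slide":[-0.013,0,0],"delta_rot":[0,0,0],"fingers":-1},
  {"slide":[0,0,0],"delta_rot":[0,0,0],"fingers":-1},
])

```text
time_s: 9.05
tcp_pos: [0.6249, 0.0229, 0.0368]
eef_rot: [-179.9, -0.3, 174.9]
contact_force: [-11.4, 0.1, 13.8]
gripper_width: 0.0592
gripper_force: 60.0
```

Request:
play_rows([
  {"slide":[-0.01,0,0],"delta_rot":[0,0,0],"fingers":-1},
  {"slide":[0,0,0],"delta_rot":[0,0,0],"fingers":-1},
])

```text
time_s: 9.3
tcp_pos: [0.6252, 0.0227, 0.0368]
eef_rot: [-179.9, -0.4, 174.9]
contact_force: [-14.1, 2.2, 17.9]
gripper_width: 0.0597
gripper_force: 60.0
```

Request:
play_rows([
  {"slide":[-0.01,0,0],"delta_rot":[0,0,0],"fingers":-1},
  {"slide":[0,0,0],"delta_rot":[0,0,0],"fingers":-1},
])

```text
time_s: 9.55
tcp_pos: [0.6262, 0.0223, 0.0368]
eef_rot: [-179.9, -0.4, 174.9]
contact_force: [-16.9, 0.9, 19.1]
gripper_width: 0.0593
gripper_force: 60.0
```

Run:
```python
from h import *
s=r.get_state(); print(s['time_s'],s['tcp_pos'],s['eef_rot'],s['contact_force'],s['moment'],s['gripper_width'],s['joints'])
c=cam('side'); cv2.imwrite('pics/s4.png',cv2.resize(c['image'][150:260,260:400],None,fx=5,fy=5,interpolation=cv2.INTER_CUBIC))
I=cv2.cvtColor(c['image'],cv2.COLOR_BGR2HSV)
for row in (195,200,205): print(row,I[row,345:378,2].tolist())
w=cam('wrist'); cv2.imwrite('pics/w4.png',w['image'])
```

```text
9.55 [0.62618985 0.02227294 0.03680219] [-179.86964595   -0.44114741  174.91089464] [-16.85647341   0.90925326  19.10481756] [ 0.42815384  6.01804373 -0.10266481] 0.0593369162986959 [ 1.98188102e+01  2.63595189e+01 -1.77694737e+01 -9.34113301e-02
 -4.63260600e+01 -1.14842640e+02]
195 [166, 167, 165, 166, 167, 167, 166, 167, 167, 168, 166, 165, 169, 162, 165, 167, 170, 171, 190, 197, 243, 255, 255, 255, 255, 235, 210, 204, 204, 204, 201, 199, 193]
200 [163, 162, 164, 164, 170, 177, 180, 185, 192, 195, 195, 196, 196, 198, 198, 198, 197, 195, 195, 196, 244, 255, 255, 255, 255, 224, 199, 204, 204, 204, 203, 200, 197]
205 [207, 207, 204, 198, 200, 197, 196, 196, 197, 197, 198, 199, 198, 191, 187, 187, 195, 198, 196, 195, 220, 203, 164, 178, 179, 214, 216, 205, 205, 203, 204, 204, 201]
```

Request:
play_rows([
  {"slide":[0,0,-0.003],"delta_rot":[0,0,0],"fingers":-1},
  {"slide":[0,0,0],"delta_rot":[0,0,0],"fingers":-1},
])

```text
time_s: 9.9
tcp_pos: [0.6263, 0.0222, 0.0368]
eef_rot: [-179.9, -0.4, 174.9]
contact_force: [-14.3, 0.9, 15.5]
gripper_width: 0.0594
gripper_force: 60.0
```

Request:
play_rows([
  {"slide":[-0.015,0,0],"delta_rot":[0,0,0],"fingers":-1},
  {"slide":[0,0,0],"delta_rot":[0,0,0],"fingers":-1},
  {"slide":[0,0,0],"delta_rot":[0,0,0],"fingers":-1},
])

```text
time_s: 10.28
tcp_pos: [0.6271, 0.022, 0.0367]
eef_rot: [-179.8, -0.6, 174.9]
contact_force: [-19.1, 2.2, 18.0]
gripper_width: 0.0593
gripper_force: 60.0
```

Run:
```python
from h import *
c=cam('side'); cv2.imwrite('pics/s5.png',cv2.resize(c['image'][165:230,290:385],None,fx=8,fy=8,interpolation=cv2.INTER_CUBIC))
w=cam('wrist'); print(r.get_state()['tcp_pos'])
# rear screws
g=[proj(w,(.6262+dx*.9959+dy*.0906,.0223-dx*.0906+dy*.9959,.03)) for dx,dy in((-.04,-.04),(-.04,.04))]; print(g)
```

```text
[0.62715219 0.02202517 0.03672302]
[array([246.63635102, 188.00348078]), array([393.57142989, 188.31101018])]
```

View pics/s5.png

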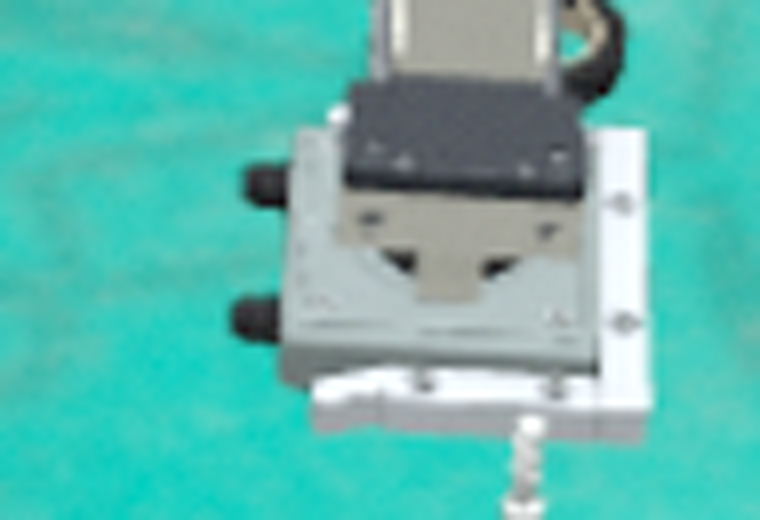

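The housing sits in the nest with the back bar's full width still visible (columns 600–648 in the crop). I'll compare the bar's visible edge with the first picture numerically, without viewing.

Run:
```python
from h import *
c=cam('side'); a=cv2.imread('pics/side0.png'); b=c['image']
for row in (193,196,200,204):
    print(row); print(a[row,358:374].min(1).tolist()); print(b[row,358:374].min(1).tolist()); 
print([ (plane(c,(u,200),.02)[0]*1000).round(1) for u in range(360,373)])
print([ (plane(c,(u,200),.03)[0]*1000).round(1) for u in range(360,373)])
```

```text
193
[45, 53, 57, 37, 31, 29, 109, 222, 243, 242, 245, 247, 200, 95, 66, 76]
[107, 122, 151, 158, 170, 180, 184, 230, 243, 242, 244, 246, 199, 94, 66, 70]
196
[33, 37, 37, 44, 29, 28, 114, 224, 245, 244, 248, 247, 201, 88, 41, 48]
[158, 158, 157, 156, 164, 177, 185, 231, 245, 244, 246, 248, 201, 82, 46, 48]
200
[58, 51, 55, 55, 65, 69, 120, 225, 245, 245, 246, 248, 200, 95, 68, 71]
[182, 183, 183, 182, 170, 175, 183, 231, 245, 245, 246, 248, 200, 93, 70, 70]
204
[68, 73, 81, 75, 70, 59, 118, 209, 215, 177, 173, 213, 193, 117, 49, 58]
[201, 166, 184, 191, 171, 174, 184, 216, 215, 175, 175, 213, 196, 117, 47, 48]
[np.float64(666.1), np.float64(668.8), np.float64(671.6), np.float64(674.4), np.float64(677.2), np.float64(680.0), np.float64(682.8), np.float64(685.6), np.float64(688.3), np.float64(691.1), np.float64(693.9), np.float64(696.7), np.float64(699.5)]
[np.float64(664.4), np.float64(667.2), np.float64(669.9), np.float64(672.7), np.float64(675.4), np.float64(678.2), np.float64(681.0), np.float64(683.7), np.float64(686.5), np.float64(689.2), np.float64(692.0), np.float64(694.8), np.float64(697.5)]
```

Request:
play_rows([
  {"slide":[0,0,0],"delta_rot":[0,-0.08,0],"fingers":-1},
  {"slide":[0,0,0],"delta_rot":[0,-0.08,0],"fingers":-1},
  {"slide":[0,0,0],"delta_rot":[0,0,0],"fingers":-1},
])

```text
time_s: 10.8
tcp_pos: [0.6272, 0.022, 0.0367]
eef_rot: [-179.9, 0.2, 174.9]
contact_force: [-19.1, 3.3, 19.0]
gripper_width: 0.0597
gripper_force: 60.0
```

Request:
play_rows([
  {"slide":[-0.012,0,0],"delta_rot":[0,0,0],"fingers":-1},
  {"slide":[0,0,0],"delta_rot":[0,0,0],"fingers":-1},
  {"slide":[0,0,0],"delta_rot":[0,0,0],"fingers":-1},
])

```text
time_s: 11.18
tcp_pos: [0.6274, 0.0219, 0.0367]
eef_rot: [-179.8, 0.0, 174.9]
contact_force: [-25.3, 6.1, 23.9]
gripper_width: 0.0589
gripper_force: 60.0
```

Request:
play_rows([
  {"slide":[0,0,0],"delta_rot":[0,0,-0.5],"fingers":-1},
  {"slide":[0,0,0],"delta_rot":[0,0,-0.5],"fingers":-1},
  {"slide":[0,0,0],"delta_rot":[0,0,-0.5],"fingers":-1},
  {"slide":[0,0,0],"delta_rot":[0,0,-0.5],"fingers":-1},
], squeeze=60)

```text
time_s: 11.68
tcp_pos: [0.6273, 0.0221, 0.0367]
eef_rot: [-179.9, -0.0, -176.0]
contact_force: [-25.5, 4.9, 23.4]
gripper_width: 0.0593
gripper_force: 60.0
```

Run:
```python
from h import *
s=r.get_state(); print(s['time_s'],s['tcp_pos'],s['eef_rot'],s['contact_force'],s['moment'],s['gripper_width'],s['joints'])
c=cam('side'); cv2.imwrite('pics/s6.png',c['image'])
b=c['image']
for row in (193,200): print(b[row,358:374].min(1).tolist())
```

```text
11.675 [0.62732516 0.02210804 0.0366582 ] [-1.79864509e+02 -2.24869908e-03 -1.75978820e+02] [-25.47406606   4.92574496  23.40596602] [ 2.2290657   9.43020378 -0.82224098] 0.05929680059431766 [  19.89176633   26.22702658  -18.14480921    0.18133954  -45.66752284
 -105.99735242]
[156, 158, 157, 154, 145, 130, 142, 155, 158, 209, 239, 246, 198, 91, 72, 69]
[183, 182, 185, 180, 170, 174, 185, 231, 245, 245, 246, 248, 201, 95, 69, 67]
```

Request:
play_rows([
  {"slide":[0,0,0],"delta_rot":[0,0,-0.7],"fingers":-1},
  {"slide":[0,0,0],"delta_rot":[0,0,-0.7],"fingers":-1},
  {"slide":[0,0,0],"delta_rot":[0,0,-0.7],"fingers":-1},
  {"slide":[0,0,0],"delta_rot":[0,0,-0.7],"fingers":-1},
  {"slide":[0,0,0],"delta_rot":[0,0,-0.7],"fingers":-1},
  {"slide":[0,0,0],"delta_rot":[0,0,-0.7],"fingers":-1},
])

```text
time_s: 12.48
tcp_pos: [0.6277, 0.0219, 0.0367]
eef_rot: [-179.9, -0.0, -156.7]
contact_force: [-24.4, 4.6, 25.1]
gripper_width: 0.0591
gripper_force: 60.0
```

Run:
```python
from h import *
s=r.get_state(); print(s['time_s'],s['tcp_pos'],s['eef_rot'],s['contact_force'],s['moment'],s['gripper_width'],s['joints'])
```

```text
12.475 [0.62768902 0.02191446 0.0367456 ] [-1.79851379e+02 -2.12000824e-02 -1.56693609e+02] [-24.35804969   4.58422482  25.11507896] [ 1.91952133  9.07217843 -0.89099149] 0.059067808778533064 [ 19.87501332  26.23202269 -18.13229145   0.20924546 -45.64814351
 -86.71488702]
```

Request:
play_rows([
  {"slide":[0,0,0],"delta_rot":[0,0,-0.7],"fingers":-1},
  {"slide":[0,0,0],"delta_rot":[0,0,-0.7],"fingers":-1},
  {"slide":[0,0,0],"delta_rot":[0,0,-0.7],"fingers":-1},
  {"slide":[0,0,0],"delta_rot":[0,0,-0.7],"fingers":-1},
])

```text
time_s: 12.98
tcp_pos: [0.6274, 0.0218, 0.0367]
eef_rot: [-179.9, -0.1, -143.9]
contact_force: [-25.2, 4.2, 24.5]
gripper_width: 0.06
gripper_force: 60.0
```

Run:
```python
from h import *
s=r.get_state(); print(s['time_s'],s['tcp_pos'],s['eef_rot'],s['contact_force'],s['moment'],s['gripper_width'],s['joints'])
```

```text
12.975 [0.62741629 0.02176107 0.03672337] [-1.79865599e+02 -8.74734011e-02 -1.43855556e+02] [-25.24648412   4.24797622  24.46881404] [ 1.57123288  9.26761404 -0.72401311] 0.05999650236041579 [ 19.87253554  26.22816099 -18.14533416   0.21461473 -45.6730164
 -73.87801422]
```

Request:
play_rows([
  {"slide":[0.015,0.013,-0.01],"delta_rot":[0,0,0],"fingers":-1},
  {"slide":[0,0,0],"delta_rot":[0,0,0],"fingers":-1},
  {"slide":[0,0,0],"delta_rot":[0,0,0],"fingers":-1},
])

```text
time_s: 13.35
tcp_pos: [0.627, 0.0216, 0.0372]
eef_rot: [-179.7, 0.1, -143.9]
contact_force: [-12.1, -0.9, 7.4]
gripper_width: 0.0593
gripper_force: 60.0
```

Run:
```python
from h import *
s=r.get_state(); print(s['time_s'],s['tcp_pos'],s['eef_rot'],s['contact_force'],s['moment'],s['gripper_width'])
w=cam('wrist'); cv2.imwrite('pics/w6.png',w['image'])
```

```text
13.35 [0.62697404 0.02156751 0.03717397] [-1.79719354e+02  6.65586822e-02 -1.43867228e+02] [-12.05674856  -0.94084449   7.43220742] [-0.63787599  4.373847    0.0182397 ] 0.05932880581157995
```

Request:
play_rows([
  {"slide":[0,0,0],"delta_rot":[0,0,-0.7],"fingers":-1},
  {"slide":[0,0,0],"delta_rot":[0,0,-0.7],"fingers":-1},
  {"slide":[0,0,0],"delta_rot":[0,0,-0.7],"fingers":-1},
  {"slide":[0,0,0],"delta_rot":[0,0,-0.7],"fingers":-1},
])

```text
time_s: 13.9
tcp_pos: [0.6273, 0.0218, 0.0372]
eef_rot: [-179.7, 0.0, -131.0]
contact_force: [-10.7, -1.2, 6.8]
gripper_width: 0.0598
gripper_force: 60.0
```

Request:
play_rows([
  {"slide":[0,0,0],"delta_rot":[0,0,-0.7],"fingers":-1},
  {"slide":[0,0,0],"delta_rot":[0,0,-0.7],"fingers":-1},
  {"slide":[0,0,0],"delta_rot":[0,0,-0.7],"fingers":-1},
  {"slide":[0,0,0],"delta_rot":[0,0,-0.7],"fingers":-1},
  {"slide":[0,0,0],"delta_rot":[0,0,-0.25],"fingers":-1},
  {"slide":[0,0,0],"delta_rot":[0,0,0],"fingers":-1},
])

```text
time_s: 14.65
tcp_pos: [0.627, 0.0219, 0.0371]
eef_rot: [-179.7, -0.0, -117.1]
contact_force: [-11.3, 0.9, 6.9]
gripper_width: 0.0595
gripper_force: 60.0
```

Run:
```python
from h import *
s=r.get_state(); print(s['time_s'],s['tcp_pos'],s['eef_rot'],s['contact_force'],s['moment'],s['gripper_width'],s['joints'])
w=cam('wrist'); cv2.imwrite('pics/w7.png',w['image'])
# housing: screws / marks seen by wrist: bright low-saturation blobs projected at z=.03, in nest frame
hsv=cv2.cvtColor(w['image'],cv2.COLOR_BGR2HSV); m=((hsv[...,1]<25)&(hsv[...,2]>215)).astype('uint8')
n,l,st,ce=cv2.connectedComponentsWithStats(m)
o=np.array(s['tcp_pos'][:2]); a=np.array([.9959,-.0906]); b=np.array([.0906,.9959])
for i in range(1,n):
    if 4<st[i,4]<600 and ce[i][1]<340:
        p=plane(w,ce[i],.031)[:2]-o
        if abs(p).max()<.1: print(st[i,4],ce[i].round(0),(p@a*1000).round(1),(p@b*1000).round(1))
```

```text
14.65 [0.6270497  0.02193805 0.03712677] [-1.79724240e+02 -3.74510321e-02 -1.17056761e+02] [-11.27850877   0.86062493   6.86077814] [-0.01193642  4.46365157 -0.07819977] 0.059507476212364865 [ 19.94697755  26.06372334 -18.41527306   0.31934716 -45.36078462
 -47.22771765]
113 [287. 146.] -8.2 -64.8
96 [364. 166.] -42.0 -39.8
95 [214. 175.] 34.0 -64.7
80 [229. 219.] 37.9 -39.8
572 [265. 337.] 52.9 40.6
51 [287. 328.] 37.6 39.9
```

Request:
play_rows([
  {"slide":[0.005,0.013,0],"delta_rot":[0,0,0],"fingers":-1},
  {"slide":[0,0,-0.004],"delta_rot":[0,0,0],"fingers":-1},
  {"slide":[0,0,0],"delta_rot":[0,0,0],"fingers":-1},
])

```text
time_s: 15.08
tcp_pos: [0.6267, 0.0221, 0.0375]
eef_rot: [-179.6, 0.0, -117.0]
contact_force: [-4.2, -3.9, -1.7]
gripper_width: 0.0595
gripper_force: 60.0
```

Request:
play_rows([
  {"slide":[0,0,-0.01],"delta_rot":[0,0,0],"fingers":-1},
  {"slide":[0,0,0],"delta_rot":[0,0,0],"fingers":-1},
])

```text
time_s: 15.32
tcp_pos: [0.6267, 0.0222, 0.0389]
eef_rot: [-179.6, 0.1, -117.1]
contact_force: [-5.1, -2.5, -2.3]
gripper_width: 0.0591
gripper_force: 60.0
```

Request:
play_rows([
  {"slide":[0.006,0.004,-0.02],"delta_rot":[0,0,0],"fingers":-1},
  {"slide":[0,0,-0.02],"delta_rot":[0,0,0],"fingers":-1},
  {"slide":[0,0,0],"delta_rot":[0,0,0],"fingers":-1},
])

```text
time_s: 15.7
tcp_pos: [0.6277, 0.0227, 0.0469]
eef_rot: [-179.4, 0.2, -117.0]
contact_force: [-7.5, 0.7, 2.0]
gripper_width: 0.0596
gripper_force: 60.0
```

```bash
cat > chk.py <<'E'
from h import *
w=cam('wrist'); s=r.get_state(); print(s['time_s'],s['tcp_pos'],s['eef_rot'],s['contact_force'],s['moment'],s['gripper_width'])
hsv=cv2.cvtColor(w['image'],cv2.COLOR_BGR2HSV); m=((hsv[...,1]<25)&(hsv[...,2]>215)).astype('uint8')
n,l,st,ce=cv2.connectedComponentsWithStats(m)
o=np.array([.627,.022]); a=np.array([.9959,-.0906]); b=np.array([.0906,.9959])
for i in range(1,n):
    if 4<st[i,4]<600 and ce[i][1]<340:
        p=plane(w,ce[i],.031)[:2]-o
        if abs(p).max()<.1: print(st[i,4],ce[i].round(0),(p@a*1000).round(1),(p@b*1000).round(1))
E
python3 chk.py
```

```text
15.75 [0.62768084 0.0227366  0.04692437] [-179.39775902    0.23034009 -116.98787953] [-6.64992303 -0.14655763  1.61587963] [ 0.17325396  2.88044906 -0.02662155] 0.059575076833692966
99 [289. 141.] -8.2 -64.8
85 [362. 161.] -41.9 -39.9
85 [220. 170.] 34.4 -64.8
72 [234. 211.] 38.0 -39.8
14 [288. 320.] 39.5 41.9
302 [334. 327.] 13.1 58.4
```

Request:
play_rows([
  {"slide":[0.006,0.012,0],"delta_rot":[0,0,0],"fingers":-1},
  {"slide":[0,0,-0.022],"delta_rot":[0,0,0],"fingers":-1},
  {"slide":[0,0,-0.022],"delta_rot":[0,0,0],"fingers":-1},
  {"slide":[0,0,-0.022],"delta_rot":[0,0,0],"fingers":-1},
  {"slide":[0,0,0],"delta_rot":[0,0,0],"fingers":-1},
  {"slide":[0,0,0],"delta_rot":[0,0,0],"fingers":-1},
])

```text
time_s: 16.5
tcp_pos: [0.6265, 0.0227, 0.0565]
eef_rot: [-179.3, 0.3, -117.0]
contact_force: [-1.2, -0.4, -1.3]
gripper_width: 0.0595
gripper_force: 60.0
```

```bash
python3 chk.py
```

```text
16.55 [0.6264886  0.0226509  0.05649161] [-179.31776063    0.27787625 -116.98473036] [ 0.23860635 -0.74545302 -1.26923032] [0.04510813 0.10224482 0.01530797] 0.0597446449975228
89 [289. 140.] -8.3 -64.8
76 [359. 159.] -42.0 -39.9
77 [224. 168.] 34.3 -64.6
64 [237. 206.] 37.9 -40.0
156 [325. 209.] -12.0 -18.5
59 [217. 227.] 56.1 -32.5
```

Request:
play_rows([
  {"slide":[0,0,-0.028],"delta_rot":[-0.06,0.025,0],"fingers":-1},
  {"slide":[0,0,-0.028],"delta_rot":[-0.06,0.025,0],"fingers":-1},
  {"slide":[0,0,-0.026],"delta_rot":[0,0,0],"fingers":-1},
  {"slide":[0,0,0],"delta_rot":[0,0,0],"fingers":-1},
  {"slide":[0,0,0],"delta_rot":[0,0,0],"fingers":-1},
  {"slide":[0,0,0],"delta_rot":[0,0,0],"fingers":-1},
])

```text
time_s: 17.3
tcp_pos: [0.6262, 0.0226, 0.0687]
eef_rot: [-179.9, 0.0, -117.0]
contact_force: [0.6, 0.7, -1.1]
gripper_width: 0.0597
gripper_force: 60.0
```

```bash
python3 chk.py
```

```text
17.35 [0.6262454  0.02263447 0.06870229] [-1.79880849e+02  3.54623665e-02 -1.16985661e+02] [ 0.29398984 -0.58872288 -0.5045407 ] [ 0.01169292  0.08101664 -0.00636098] 0.05931581092515483
77 [290. 139.] -8.2 -64.7
72 [355. 156.] -41.8 -39.9
69 [228. 164.] 34.5 -64.8
58 [241. 201.] 37.8 -39.8
318 [323. 205.] -11.1 -17.4
281 [278. 323.] 54.4 56.5
```

```bash
python3 -c "
from plant import r
print(r.close_job())"
```

```text
the job is handed in; nothing more can be done
None
```

I handed the job in with the housing pushed hard against the nest's back bar, and the cap unscrewed about 68° to the open mark (by tool angle; the pointer itself was out of view). The cap is held level about 15 mm above the neck, and the housing did not move in the nest as it came off.

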